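Overhang the etching plate for edge wiping

TASK

On the wooden wiping ledge, push the metal etching plate flat against the back strip and along it until about 35 mm of the plate sticks out past the end of the ledge, on the side where the white tray stands, so that its edge can be wiped over the tray. Only push it: it must stay lying flat on the ledge and not be picked up. Leave everything else where it is, and move the arm clear.

Things in the scene. Friction and masses are not known exactly. Their poses are not given: they have to be found in the camera images.
- plate: Bare light-grey metal etching plate with a few dark engraved lines, 90 x 130 x 6 mm (x, y, z), 0.13 to 0.27 kg, loose, lying flat on the ledge top. Origin: centre of its underside. Its long sides run along its own y. It starts in front of the back strip, somewhat turned, not touching the strip.
- ledge: Fixed dark wood ledge, 190 (x) x 320 (y) mm, flat top 50 mm above the table. Origin: underside centre; +x is its back, away from the robot. Light wood back strip along the whole back edge, 14 mm high above the top, front face at x = +75: a plate flat against it has its centre at x = +30. Both ends, y = +160 and -160, are open; front edge x = -95. 35 mm overhang: plate centre at y = +130 or -130.
- tray: Fixed white shallow open tray, 180 x 130 x 24 mm, on the table just beyond one end of the ledge (at its +y or its -y end, it changes). Origin: centre of its underside. It marks the end that the plate must stick out from.
- stack: Fixed stack of paper, 180 x 130 x 18 mm, on the table beyond the other end of the ledge. Origin: centre of its underside.
- tin: Bystander: small ink tin, diameter 42, height 36 mm, loose, standing on the ledge's front corner at its +y end (about x = -70, y = +136 mm in the ledge's frame). Origin: centre of its underside.
- block: Bystander: small wood stamp block, 36 x 36 x 23 mm, loose, on the ledge's front corner at its -y end (about x = -70, y = -138 mm in the ledge's frame). Origin: centre of its underside.
- brayer: Bystander: ink roller with a black 90 mm roller and a wooden handle, about 135 mm long, 40 mm high, lying on the table between robot and ledge, to the robot's left. Origin: under the roller's middle.
- knife: Bystander: ink spatula, about 200 mm long, lying on the table between robot and ledge, to the robot's right. Origin: underside.
- can: Bystander: ink can, diameter 84, height 75 mm, standing on the table behind the ledge. Origin: centre of its underside.
- jar: Bystander: glass jar, diameter 72 mm, with tools standing in it to 195 mm height, on the table behind the ledge. Origin: centre of its underside.
Not all that is in view belongs to the job. There is more than one size of the plate; the job needs the middle-sized.

How it is judged:
By the outcome, as a careful person would: the job done as asked, in the order asked, and still so for the second after the job is handed in, with the robot touching nothing.
It also fails if it takes over 64 s, if anything falls off the work surface, if the arm or the gripper's body presses on something with over 40 N, if the wrist force passes 120 N, or if a joint passes its speed limit or range.

ROBOT

A 6-joint arm with a two-finger parallel gripper is mounted at the origin on the work surface. World frame = base frame: x ahead of the robot, y to its left, z up, the work surface at z = 0. Lengths are in mm, angles in rad, forces in N, time in s.
With the tool pointing down it reaches from about 350 to 875 mm from the base axis. Payload 4.2 kg.
Tool frame: the origin (TCP) lies on the centre line of the jaws, within the pads' length; the fingertips stand 25 mm ahead of it and the grasp point (between the pads) lies 6 mm ahead of it; z points along the fingers, y is the direction in which the jaws open and shut (so a half turn about z gives the same grasp; the last joint's range is limited). The gripper opens to 85 mm and grips with 20 to 120 N. Pads are 22 mm wide; open, the fingers measure 114 mm over their backs; the gripper's body (76 mm by 85 mm) begins 54 mm behind the grasp point. The pads swing forward as they close: fully open they stand 13 mm farther back than shut.
Start: joints at [-1.004, 0.385, 0.008, 0, -1.194, -0.259], TCP at [189.367, -595.6, 256.312] pointing down, gripper open.
Joint ranges: [-3.14, 3.14], [-1.21, 2.06], [-1.07, 1.41], [-3.16, 2.05], [-2.99, -0.16], [-3.1, 3.1]. Speed limits (rad/s): [2.79, 2.79, 3.14, 3.14, 3.14, 3.14].

INTERFACE

Orientations are given as a unit quaternion [x, y, z, w].
In Python, from bench import arm gives the robot as it stands.
- The arm moves only by the tool drive_tool, never from a script. Its argument "plan" is a list of rows, each a list of 2 entries, a list of its own where there are three numbers: the shift along the tool's x, y, z in m, then the turn about the tool's z in degrees. A call has 1 to 12 rows; each row shifts and turns the commanded pose from where the row before left it, along the tool's axes as they then stand; what a row does not reach is not made up. A row lasts 1/8 s, in which the tool goes at most 62.5 mm and 10.7 degrees, less where a joint would pass 70% of its speed; a pose out of reach is approached as far as the arm can. A call with a gripper value outside its range is refused whole. "fingers" is the closure, from -1 (fully open) to 1 (shut), so that 0 is half open, set as the call begins (left out, the last holds). The fingers move at their own pace and stop on an object; the grip force is fixed at half the most. Time passes only in rows, so rows that do not move let the fingers close. It gives the time, the measured TCP pose, the force and the opening at its end, in the units of the state.
- arm.read_state(): the state, without advancing time (a new reading comes with each control period).
- arm.get_image(name): name is "side" or "top"; returns a dict with "image" (384x512x3 uint8, red, green, blue), "K" (3x3 intrinsics, pixels), "R" (3x3) and "t" (3): a world point X has camera coordinates R X + t. Camera axes: x right, y down, z forward; pixel columns grow to the right and rows downward; lengths in mm; the calibration is good to about 2 mm. A picture is of the moment at which its call begins. There is no depth.
- arm.job_done(): hands the job in, once; it reports no verdict.
The state is a dict: "clock": time; "joints": joint angles; "joint_vel": joint speeds; "joint_efforts": joint torques, N m; "position": TCP position; "ee_rot": TCP orientation; "contact_force": force on the tool from outside, world axes, zero at the start; "wrist_torque": the same for the moment, N m; "gripper_width": finger opening in mm.
Only numpy, scipy, OpenCV 4.12 (cv2) and the standard library are available. Lean on these libraries where they do the work, as an engineer would, in place of code of your own. Each camera call takes 0.05 s, during which the arm holds its last target.

## Working session

There is one attempt and no reset: what is moved stays moved. The work goes in short steps, Python scripts to look and compute and a tool call to move; the robot and the scene stay as the last step left them, time stands still between calls to the robot, and variables do not carry over. Pictures are saved under pics/ and viewed, and the job is handed in when it is done.

Besides the shell and the picture viewer there is one more tool, called after ">>>" as name(argument=value, ...), one argument or row to a line, values as JSON. drive_tool: Moves the arm, as the interface text tells. Its arguments: {"type":"object","properties":{"plan":{"type":"array"},"fingers":{"type":"number"}},"required":["plan"]}

```bash
ls; mkdir -p pics; python3 - <<'E'
from bench import arm
import cv2
for n in("top","side"):
    d=arm.get_image(n); cv2.imwrite(f"pics/{n}0.png",d["image"][:,:,::-1]); print(n,d["K"],d["R"],d["t"])
print(arm.read_state())
E
```

```text
pics
top [[460.50748204   0.         258.38077511]
 [  0.         460.50748204 180.433449  ]
 [  0.           0.           1.        ]] [[-1.06931488e-02 -9.99942614e-01 -6.51460347e-04]
 [-9.94673031e-01  1.07035907e-02 -1.02523139e-01]
 [ 1.02524229e-01 -4.48305146e-04 -9.94730406e-01]] [ 111.69045662  547.892009   1578.83410023]
side [[431.73231374   0.         254.37194172]
 [  0.         431.73231374 194.1526568 ]
 [  0.           0.           1.        ]] [[-0.93013913 -0.36712654 -0.00770072]
 [-0.24491665  0.63586465 -0.73190982]
 [ 0.27360014 -0.67889193 -0.68135799]] [ 535.32335052  121.51131267 1212.11784086]
{'clock': 0.1, 'joints': array([-1.00441332e+00,  3.85479892e-01,  6.78047988e-03, -4.07837479e-04,
       -1.19397088e+00, -2.58589713e-01]), 'joint_vel': array([-2.59629719e-05, -1.74018459e-03,  5.06531516e-03,  1.80482552e-03,
        1.60065334e-03,  2.12043211e-03]), 'joint_efforts': array([-5.01441300e-04, -3.93319094e+01,  1.88930279e+01,  4.19790253e+00,
       -2.54281753e-03,  1.13831675e-05]), 'position': array([ 189.2205855 , -595.1914863 ,  255.34183948]), 'ee_rot': array([-1.53215483e-01,  9.88192341e-01,  9.34380874e-04, -2.01982441e-04]), 'contact_force': array([-0.48069665,  0.2144283 , -0.08786679]), 'wrist_torque': array([ 0.05863648,  0.02912105, -0.01753422]), 'gripper_width': 85.66579299942912}
```

View pics/top0.png

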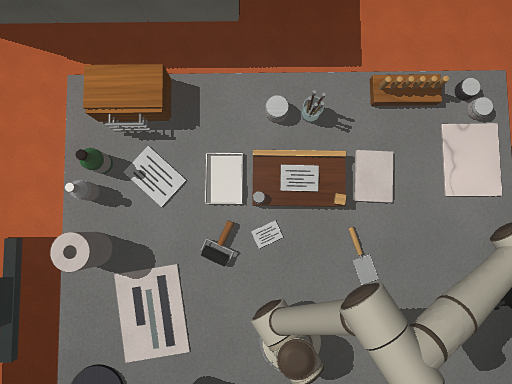

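View pics/side0.png

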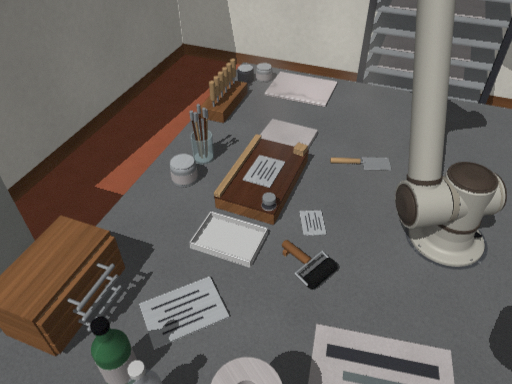

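The top view shows the ledge at about (253–347, 150–208), with the plate on it near (300,178). The white tray is on the left at (225,178), which is world +y. The paper stack is at (373,176), the tin at (259,198) and the block at (340,199). The other plate-like sheets lie off the ledge, at (155,177) and (267,234).

```bash
cat > h.py <<'E'
import numpy as np,cv2
from bench import arm
def ray(d,uv,z):
    uv=np.atleast_2d(np.array(uv,float)); K,R,t=d["K"],d["R"],d["t"]
    v=np.c_[uv,np.ones(len(uv))]@np.linalg.inv(K).T@R
    C=-R.T@t
    return C+v*((z-C[2])/v[:,2])[:,None]
def proj(d,X):
    X=np.atleast_2d(np.array(X,float)); p=(X@d["R"].T+d["t"])@d["K"].T
    return p[:,:2]/p[:,2:]
def grab(n,name):
    d=arm.get_image(n); cv2.imwrite(f"pics/{name}.png",d["image"][:,:,::-1]); return d
def crop(d,name,r,s):
    x0,y0,x1,y1=r
    cv2.imwrite(f"pics/{name}.png",cv2.resize(d["image"][y0:y1,x0:x1,::-1],None,fx=s,fy=s,interpolation=cv2.INTER_CUBIC))
def plate(d,roi,z=56,th=60):
    im=cv2.cvtColor(d["image"],cv2.COLOR_RGB2HSV); m=((im[...,1]<th)&(im[...,2]>130)).astype(np.uint8)
    k=np.zeros_like(m); x0,y0,x1,y1=roi; k[y0:y1,x0:x1]=1; m*=k
    m=cv2.morphologyEx(m,cv2.MORPH_CLOSE,np.ones((5,5),np.uint8))
    c=max(cv2.findContours(m,0,1)[0],key=cv2.contourArea)[:,0]
    P=ray(d,c,z)[:,:2].astype(np.float32)
    return cv2.minAreaRect(P),c
E
python3 - <<'E'
from h import *
for n,roi,cr in(("top",(273,158,330,200),(195,140,400,215)),("side",(240,150,290,192),(180,110,330,270))):
    d=arm.get_image(n); r,c=plate(d,roi); print(n,r,cv2.boxPoints(r).round(1).tolist())
    crop(d,n+"c",cr,3.8)
E
```

```text
top ((554.9692993164062, -34.009185791015625), (129.3505859375, 89.64324951171875), 87.7763671875) [[507.70001220703125, -96.9000015258789], [597.2000122070312, -100.4000015258789], [602.2999877929688, 28.899999618530273], [512.7000122070312, 32.400001525878906]]
side ((555.8615112304688, -30.90685272216797), (130.92469787597656, 89.22154998779297), 87.89228057861328) [[508.8999938964844, -94.69999694824219], [598.0, -98.0], [602.7999877929688, 32.900001525878906], [513.7000122070312, 36.20000076293945]]
```

View pics/topc.png

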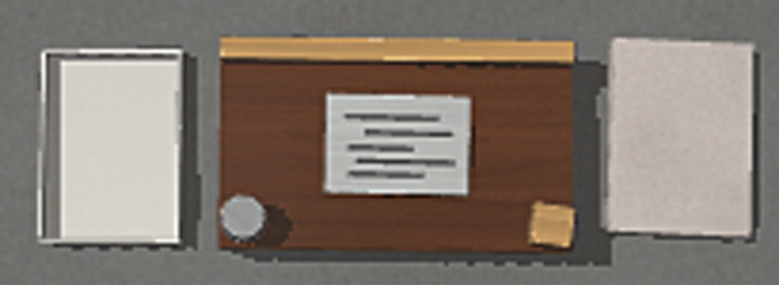

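View pics/sidec.png

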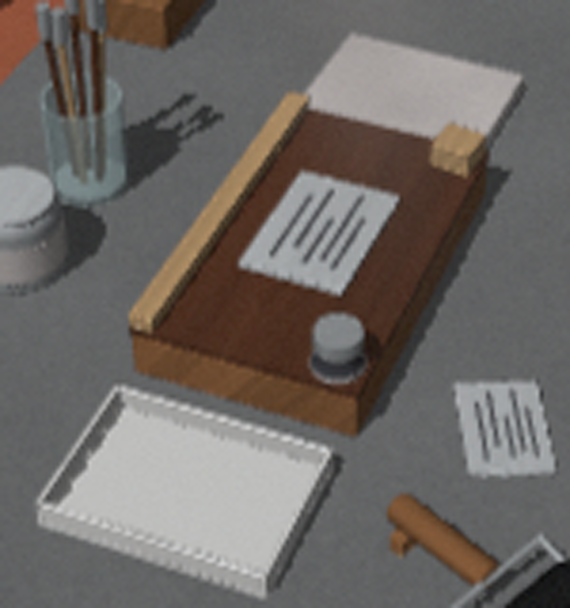

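The crops show the plate lying on the ledge, with top-view corners near crop (325,95) and (470,193). Its measured size, 129–131 x 89–90 mm, matches the middle size. The tray is at the ledge's +y end. Next I'll measure the ledge.

```bash
python3 - <<'E'
from h import *
d=arm.get_image("top")
hsv=cv2.cvtColor(d["image"],cv2.COLOR_RGB2HSV)
x0,y0,x1,y1=245,143,352,213
def cl(lo,hi):
    m=cv2.inRange(hsv,lo,hi); k=np.zeros_like(m);k[y0:y1,x0:x1]=255
    m&=k; c=max(cv2.findContours(m,0,1)[0],key=cv2.contourArea)[:,0]; return c
print(hsv[153,300],hsv[170,270],hsv[200,300],hsv[199,340])
def rep(c,z,s):
    P=ray(d,c,z)[:,:2].astype(np.float32); r=cv2.minAreaRect(P); print(s,r,cv2.boxPoints(r).round(1).tolist()); 
rep(cl((8,80,140),(25,255,255)),64,"strip z64")
rep(cl((3,100,40),(13,255,130)),50,"dark z50")
# tin/block
for s,uv,z in(("tin",(195+243/3.8,140+216/3.8),86),("block",(195+552/3.8,140+222/3.8),73),("tray tl",(195+45/3.8,140+50/3.8),24),("tray br",(195+183/3.8,140+243/3.8),24)): print(s,ray(d,uv,z).round(1))
d=arm.get_image("side")
for s,uv in(("front+y corner",(180+360/3.8,110+405/3.8)),("back +y corner approx",(180+133/3.8,110+340/3.8)),("front-y",(180+487/3.8,110+160/3.8))): print(s,ray(d,uv,50).round(1))
print(ray(d,(180+337/3.8,110+335/3.8),86))
E
```

```text
[ 17 128 182] [ 11 139  99] [ 11 139  88] [ 16 128 176]
strip z64 ((640.2645263671875, -34.67112731933594), (315.9103698730469, 17.364072799682617), 89.38096618652344) [[629.9000244140625, -192.5], [647.2000122070312, -192.6999969482422], [650.7000122070312, 123.19999694824219], [633.2999877929688, 123.4000015258789]]
dark z50 ((545.3900756835938, -33.423553466796875), (318.2203063964844, 172.40859985351562), 88.5768814086914) [[455.29998779296875, -190.3000030517578], [627.5999755859375, -194.60000610351562], [635.5, 123.5], [463.20001220703125, 127.80000305175781]]
tin [[487.8 104.5  86. ]]
block [[ 480.4 -170.1   73. ]]
tray tl [[648.  286.2  24. ]]
tray br [[467.8 159.7  24. ]]
front+y corner [[458.  141.5  50. ]]
back +y corner approx [[643.8 138.9  50. ]]
front-y [[ 454.3 -176.4   50. ]]
[[487.03803171 113.13989762  86.        ]]
```

```bash
python3 - <<'E'
from h import *
d=arm.get_image("side"); crop(d,"sz",(205,185,285,235),9.5)
u=[proj(d,(x,y,50))[0].round(1).tolist() for x,y in((457,125),(457,141),(647,123))]; print(u)
d=arm.get_image("top"); crop(d,"tz",(240,143,360,213),6.5)
# subpixel edges of ledge +y/-y ends along image rows, and strip front face along columns
g=cv2.cvtColor(d["image"],cv2.COLOR_RGB2LAB).astype(float)
b=g[...,1]+g[...,2]  # chroma
def edge(prof,lo):
    dd=np.abs(np.diff(prof)); return lo+0.5+(dd*np.arange(len(dd))).sum()/dd.sum()
L=[];Rr=[]
for r in list(range(162,186)):
    L.append((edge(b[r,248:258],248),r)); Rr.append((edge(b[r,342:352],342),r))
F=[]
v=g[...,0]
for c in range(258,344): F.append((c,edge(v[154:162,c],154)))
Fr=[(c,edge(b[200:213,c],200)) for c in range(272,328)]
for s,l,z in(("+y end",L,50),("-y end",Rr,50),("strip lower edge z64",F,64),("strip base z50",F,50),("front z50",Fr,50)):
    P=ray(d,np.array(l),z)[:,:2]; 
    ax=0 if 'end' in s else 1
    p=np.polyfit(P[:,ax],P[:,1-ax],1); res=np.std(P[:,1-ax]-np.polyval(p,P[:,ax]))
    print(s,'slope',p[0].round(4),'at 550/-35:',np.polyval(p,550 if ax==0 else -35).round(1),res.round(2))
E
```

```text
[[277.0, 212.7], [275.1, 216.6], [216.3, 195.7]]
+y end slope -0.0153 at 550/-35: 126.0 0.37
-y end slope -0.0208 at 550/-35: -194.2 0.51
strip lower edge z64 slope 0.0209 at 550/-35: 629.1 0.42
strip base z50 slope 0.0209 at 550/-35: 631.4 0.42
front z50 slope 0.0244 at 550/-35: 459.8 0.78
```

View pics/sz.png

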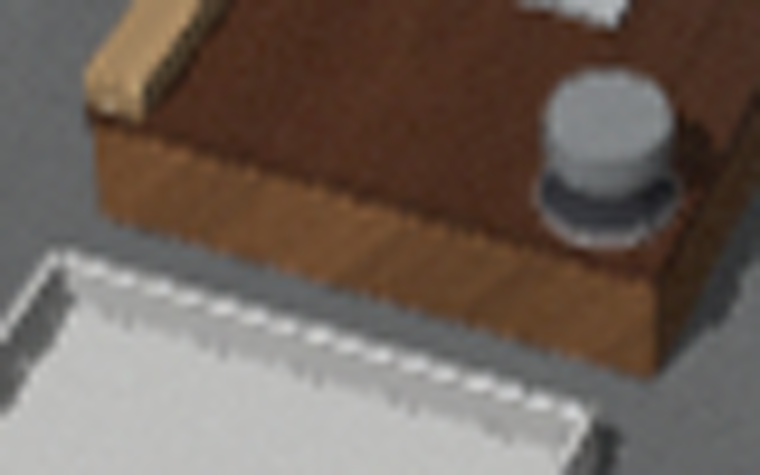

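View pics/tz.png

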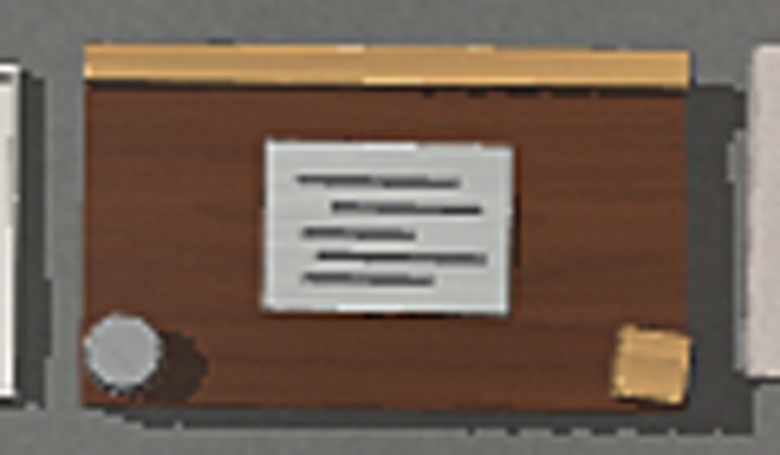

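>>> drive_tool(
  plan=[
    [[0,0,0],9.33],
    [[0,0,0],9.33],
    [[-0.02,0.04,0],0],
    [[-0.02,0.04,0],0],
    [[-0.02,0.04,0],0],
    [[-0.02,0.04,0],0],
    [[-0.02,0.04,0],0],
    [[-0.02,0.04,0],0],
    [[-0.02,0.04,0],0],
  ],
  fingers=-1,
)

```text
clock: 1.52
position: [334.9, -316.9, 256.6]
ee_rot: [0.009, 1.0, -0.0, 0.0]
contact_force: [0.0, 0.2, -0.3]
gripper_width: 85.6
```

>>> drive_tool(
  plan=[
    [[-0.02,0.041,0],0],
    [[-0.02,0.041,0],0],
    [[-0.02,0.041,0],0],
    [[-0.02,0.041,0],0],
    [[-0.02,0.041,0.03],0],
    [[-0.02,0.041,0.03],0],
    [[-0.02,0.04,0.03],0],
    [[0,0,0.03],0],
    [[0,0,0.02],0],
    [[0,0,0],0],
  ],
)

```text
clock: 2.78
position: [478.6, -34.8, 115.1]
ee_rot: [0.009, 1.0, -0.0, -0.002]
contact_force: [0.0, -0.3, -0.3]
gripper_width: 85.2
```

```bash
python3 - <<'E'
from h import *
d=arm.get_image("side"); crop(d,"s1",(190,90,350,210),5)
s=arm.read_state(); print(s["position"],s["contact_force"],s["clock"],s["joints"])
E
```

```text
[479.48392393 -34.73492643 116.28054176] [ 1.05942863 -0.13634154  0.99573472] 2.825 [ 2.66697415e-01  3.02829896e-01 -5.25759547e-01  3.98460401e-04
 -7.43072231e-01 -1.85529887e+00]
```

View pics/s1.png

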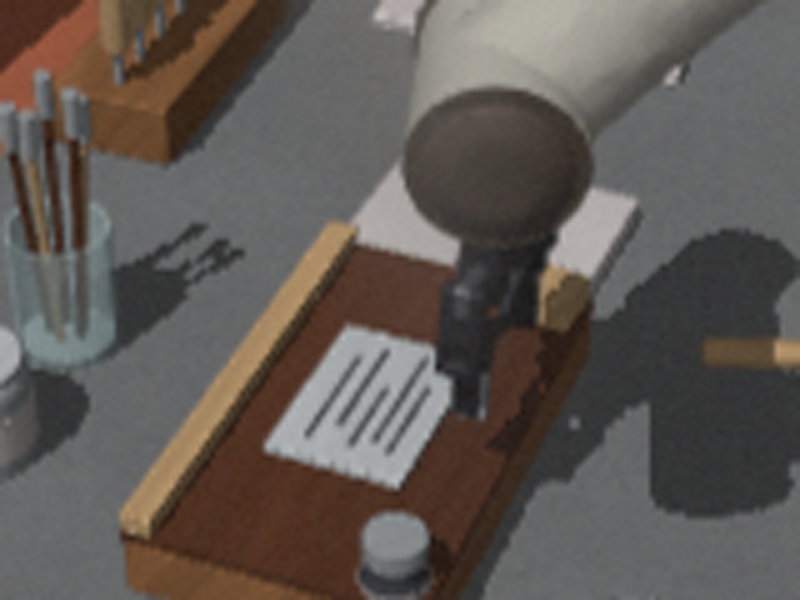

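The side view shows the open fingers in front of the plate. The near fingertip is around crop (470,415) and still above the ledge. I'll estimate its height from the picture.

```bash
python3 - <<'E'
from h import *
d=arm.get_image("side"); crop(d,"s2",(265,140,315,180),16)
for z in(50,80,91,97,104,110): print(z,[proj(d,(x,y,z))[0].round(1).tolist() for x,y in((468.5,22),(490.5,22),(468.5,8),(490.5,8))])
E
```

```text
50 [[284.8, 188.9], [277.9, 187.1], [286.3, 185.9], [279.4, 184.2]]
80 [[285.2, 181.3], [278.2, 179.6], [286.7, 178.4], [279.7, 176.7]]
91 [[285.4, 178.5], [278.3, 176.7], [286.9, 175.6], [279.8, 173.9]]
97 [[285.5, 176.9], [278.3, 175.2], [287.0, 174.0], [279.9, 172.3]]
104 [[285.6, 175.1], [278.4, 173.3], [287.1, 172.2], [280.0, 170.5]]
110 [[285.7, 173.5], [278.5, 171.8], [287.2, 170.6], [280.1, 168.9]]
```

View pics/s2.png

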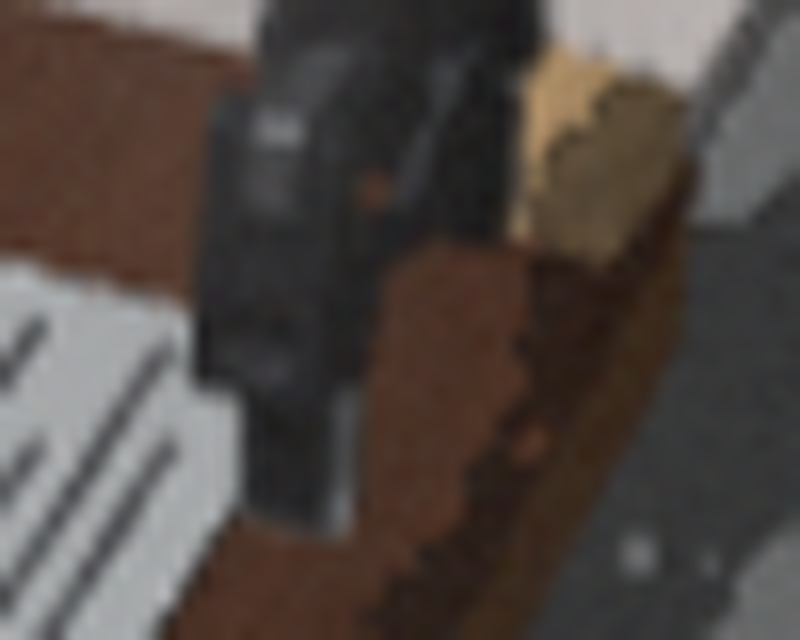

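>>> drive_tool(
  plan=[
    [[0,0,0.02],0],
    [[0,0,0.015],0],
    [[0,0,0.008],0],
    [[0,0,0],0],
    [[0,0,0],0],
  ],
)

```text
clock: 3.5
position: [480.1, -34.6, 74.1]
ee_rot: [0.009, 1.0, 0.0, 0.001]
contact_force: [-0.2, -0.1, -0.3]
gripper_width: 85.8
```

>>> drive_tool(
  plan=[
    [[0,0,0.002],0],
    [[0,0,0],0],
  ],
)

```text
clock: 3.75
position: [479.5, -34.7, 71.5]
ee_rot: [0.009, 1.0, 0.0, 0.0]
contact_force: [0.6, 0.0, -0.3]
gripper_width: 85.6
```

```bash
python3 - <<'E'
from h import *
d=arm.get_image("side"); crop(d,"s3",(245,150,325,210),10)
E
```

```text
(no output)
```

View pics/s3.png

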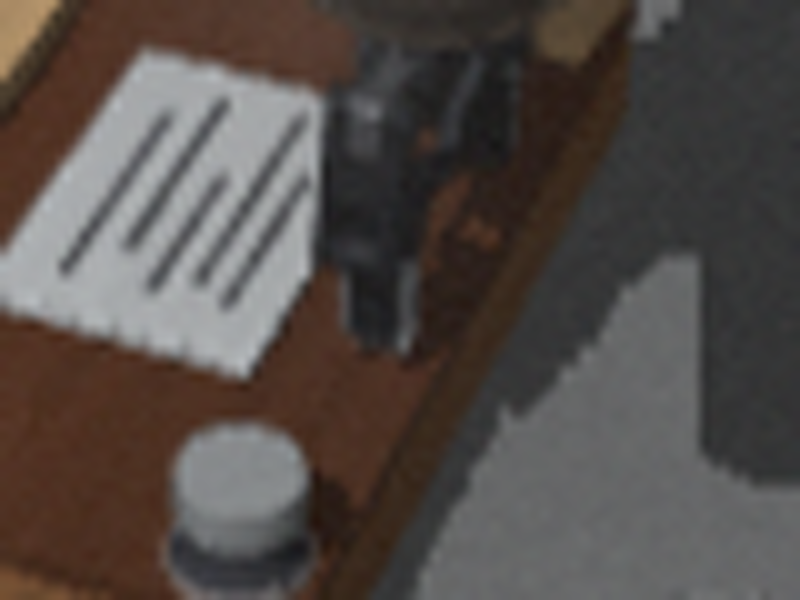

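The fingertips are close above the ledge, at about px (280–286,185). I'll continue down carefully.

>>> drive_tool(
  plan=[
    [[0,0,0.002],0],
    [[0,0,0],0],
  ],
)

```text
clock: 4.05
position: [479.3, -34.7, 69.1]
ee_rot: [0.009, 1.0, -0.0, -0.0]
contact_force: [0.3, 0.2, -0.4]
gripper_width: 85.4
```

>>> drive_tool(
  plan=[
    [[0,0,0.002],0],
    [[0,0,0],0],
  ],
)

```text
clock: 4.3
position: [479.3, -34.7, 67.1]
ee_rot: [0.009, 1.0, -0.0, -0.0]
contact_force: [-0.1, -0.4, 0.4]
gripper_width: 85.3
```

>>> drive_tool(
  plan=[
    [[0,0,0.0015],0],
    [[0,0,0],0],
  ],
)

```text
clock: 4.55
position: [479.4, -34.7, 65.7]
ee_rot: [0.009, 1.0, -0.0, -0.0]
contact_force: [0.6, 0.0, 0.3]
gripper_width: 85.7
```

>>> drive_tool(
  plan=[
    [[0,0,0.0015],0],
    [[0,0,0],0],
  ],
)

```text
clock: 4.8
position: [479.4, -34.7, 64.2]
ee_rot: [0.009, 1.0, -0.0, -0.0]
contact_force: [0.5, 0.2, 1.0]
gripper_width: 85.5
```

>>> drive_tool(
  plan=[
    [[0,0,0.001],0],
    [[0,0,0],0],
  ],
)

```text
clock: 5.05
position: [479.4, -34.7, 63.2]
ee_rot: [0.009, 1.0, -0.0, -0.0]
contact_force: [0.8, -0.2, -0.1]
gripper_width: 85.7
```

>>> drive_tool(
  plan=[
    [[0,0,0.001],0],
    [[0,0,0],0],
  ],
)

```text
clock: 5.3
position: [479.4, -34.7, 62.2]
ee_rot: [0.009, 1.0, -0.0, -0.0]
contact_force: [0.3, -0.0, 0.6]
gripper_width: 85.6
```

>>> drive_tool(
  plan=[
    [[0,0,0.001],0],
    [[0,0,0],0],
  ],
)

```text
clock: 5.55
position: [479.5, -34.7, 61.9]
ee_rot: [0.009, 1.0, -0.0, 0.0]
contact_force: [-0.2, 0.0, 4.7]
gripper_width: 85.5
```

>>> drive_tool(
  plan=[
    [[0,0,0.001],0],
    [[0,0,0],0],
  ],
)

```text
clock: 5.8
position: [479.5, -34.7, 61.8]
ee_rot: [0.009, 1.0, -0.0, 0.0]
contact_force: [-4.1, 1.2, 12.8]
gripper_width: 85.4
```

>>> drive_tool(
  plan=[
    [[0,0,-0.004],0],
    [[0,0,0],0],
    [[-0.005,0,0],0],
    [[-0.005,0,0],0],
    [[-0.005,0,0],0],
    [[-0.005,0,0],0],
    [[-0.005,0,0],0],
    [[-0.005,0,0],0],
    [[-0.005,0,0],0],
    [[0,0,0],0],
  ],
)

```text
clock: 7.05
position: [515.2, -35.2, 64.4]
ee_rot: [0.009, 1.0, 0.0, 0.001]
contact_force: [0.5, 0.3, 0.1]
gripper_width: 85.0
```

>>> drive_tool(
  plan=[
    [[-0.004,0,0],0],
    [[-0.003,0,0],0],
    [[-0.003,0,0],0],
  ],
)

```text
clock: 7.42
position: [524.5, -35.5, 64.3]
ee_rot: [0.009, 1.0, -0.0, -0.0]
contact_force: [-0.7, -0.8, 0.6]
gripper_width: 85.4
```

```bash
python3 - <<'E'
from h import *
d=arm.get_image("top"); crop(d,"t4",(240,143,360,213),6.5)
s=arm.read_state(); print(s["position"],s["contact_force"])
E
```

```text
[525.01769025 -35.47848231  64.34081337] [-0.15515897 -0.95975516 -0.2898805 ]
```

View pics/t4.png

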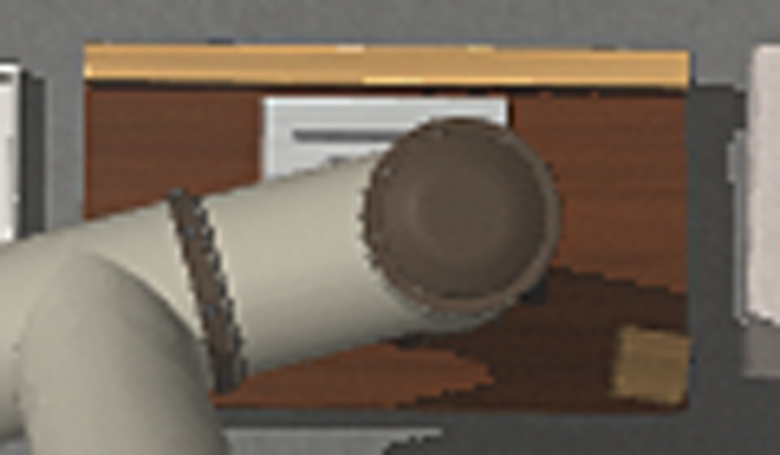

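The plate moved with the fingers and its back edge is now at crop row ~97. The strip base is at row ~85, so there are a few mm left. I'll push on until the force rises.

>>> drive_tool(
  plan=[
    [[-0.002,0,0],0],
    [[-0.002,0,0],0],
    [[0,0,0],0],
  ],
)

```text
clock: 7.85
position: [528.8, -35.5, 64.4]
ee_rot: [0.009, 1.0, 0.0, 0.0]
contact_force: [-1.0, -0.6, 0.0]
gripper_width: 85.3
```

>>> drive_tool(
  plan=[
    [[-0.0015,0,0],0],
    [[0,0,0],0],
  ],
)

```text
clock: 8.1
position: [530.1, -35.6, 64.3]
ee_rot: [0.009, 1.0, 0.0, 0.0]
contact_force: [-0.8, -0.5, 0.7]
gripper_width: 85.9
```

>>> drive_tool(
  plan=[
    [[-0.0015,0,0],0],
    [[0,0,0],0],
  ],
)

```text
clock: 8.35
position: [530.3, -35.7, 64.1]
ee_rot: [0.009, 1.0, -0.0, -0.001]
contact_force: [-4.6, 0.7, 2.4]
gripper_width: 85.4
```

>>> drive_tool(
  plan=[
    [[-0.001,0,0],0],
    [[0,0,0],0],
  ],
)

```text
clock: 8.6
position: [530.5, -35.8, 64.0]
ee_rot: [0.009, 1.0, -0.0, -0.002]
contact_force: [-6.5, 2.5, 4.1]
gripper_width: 85.7
```

>>> drive_tool(
  plan=[
    [[0.004,0,0],0],
    [[0.012,0,0],0],
    [[0.02,0,-0.02],0],
    [[0,0,-0.04],0],
    [[0,0,-0.04],0],
  ],
)

```text
clock: 9.22
position: [496.1, -35.0, 165.5]
ee_rot: [0.009, 1.0, -0.0, 0.0]
contact_force: [0.5, -0.1, 0.1]
gripper_width: 85.4
```

```bash
python3 - <<'E'
from h import *
d=arm.get_image("side"); r,c=plate(d,(225,135,290,195)); print(r,cv2.boxPoints(r).round(1).tolist())
crop(d,"s5",(195,120,325,220),6)
E
```

```text
((585.8610229492188, -30.38184356689453), (134.82579040527344, 89.37257385253906), 88.75322723388672) [[539.7000122070312, -96.80000305175781], [629.0999755859375, -98.80000305175781], [632.0, 36.0], [542.7000122070312, 38.0]]
```

View pics/s5.png

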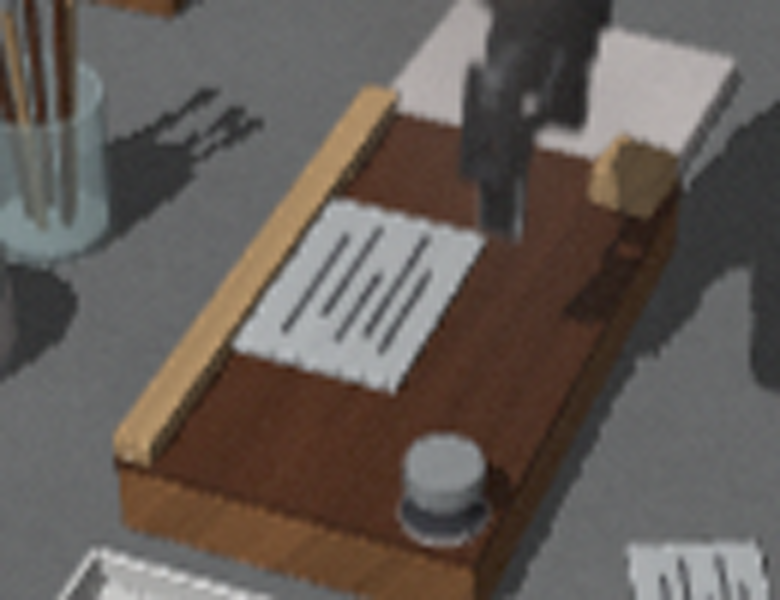

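The side view shows the plate against the strip, with its back edge from crop (330,200) to (235,350) touching the strip base. The tin and block haven't moved. Next I'll turn the tool 90° with the fingers half open, so I can push the plate's −y short side at two points.

>>> drive_tool(
  plan=[
    [[0,0,0],-10],
    [[0,0,0],-10],
    [[0,0,0],-10],
    [[0,0,0],-10],
    [[0,0,0],-10],
    [[0,0,0],-10],
    [[0,0,0],-10],
    [[0,0,0],-10],
    [[0,0,0],-10],
    [[0,0,0],0],
  ],
  fingers=0,
)

```text
clock: 10.52
position: [496.4, -35.0, 164.3]
ee_rot: [-0.7, 0.714, -0.0, 0.0]
contact_force: [0.3, 0.2, -0.4]
gripper_width: 42.5
```

>>> drive_tool(
  plan=[
    [[0.029,-0.03,0],0],
    [[0.029,-0.03,0],0],
    [[0.029,-0.03,0],0],
    [[0,0,0.025],0],
    [[0,0,0.025],0],
    [[0,0,0.02],0],
    [[0,0,0.005],0],
    [[0,0,0],0],
  ],
)

```text
clock: 11.52
position: [585.1, -123.6, 89.5]
ee_rot: [-0.7, 0.714, -0.0, 0.0]
contact_force: [-0.0, 0.8, 0.4]
gripper_width: 42.5
```

```bash
python3 - <<'E'
from h import *
s=arm.read_state(); print(s["position"],s["contact_force"],s["gripper_width"],s["clock"],s["ee_rot"],s["joints"])
d=arm.get_image("side"); crop(d,"s6",(195,120,325,220),6)
E
```

```text
[ 585.09377509 -123.58833889   89.50007745] [-0.0276968   0.75792781  0.41767523] 42.470494102236614 11.525 [-7.00405595e-01  7.13745019e-01 -2.13266061e-04  6.39980041e-05] [ 6.24540062e-02  5.03949261e-01 -2.64338980e-01  3.32083526e-04
 -8.02132178e-01 -8.15498921e-02]
```

View pics/s6.png

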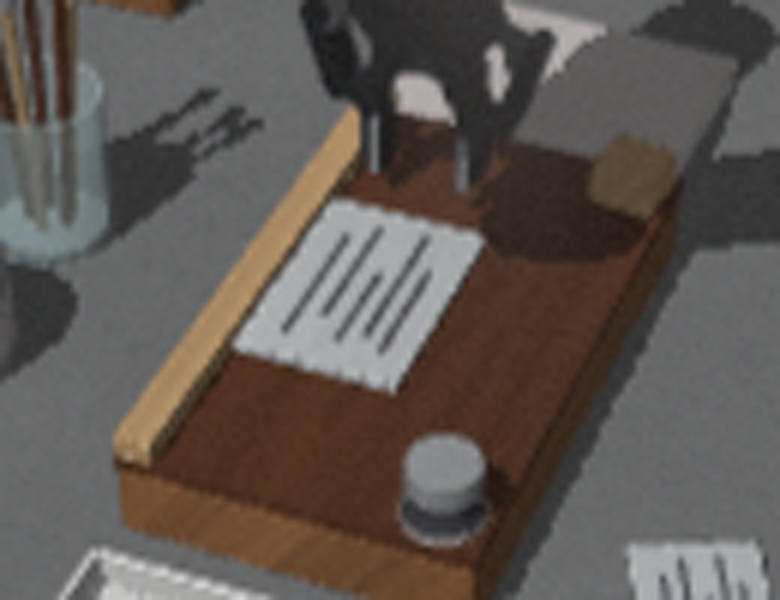

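Both tips are behind the plate's trailing edge, at crop (375,170) and (465,190), and inside the strip. I'll descend until they touch.

>>> drive_tool(
  plan=[
    [[0,0,0.006],0],
    [[0,0,0.004],0],
    [[0,0,0.002],0],
    [[0,0,0],0],
  ],
)

```text
clock: 12.08
position: [584.8, -123.6, 77.2]
ee_rot: [-0.701, 0.713, 0.0, -0.0]
contact_force: [-0.1, 0.5, 0.0]
gripper_width: 42.7
```

>>> drive_tool(
  plan=[
    [[0,0,0.002],0],
    [[0,0,0],0],
  ],
)

```text
clock: 12.32
position: [584.8, -123.6, 75.2]
ee_rot: [-0.701, 0.713, 0.0, -0.0]
contact_force: [-0.6, 0.1, -0.7]
gripper_width: 42.9
```

>>> drive_tool(
  plan=[
    [[0,0,0.0015],0],
    [[0,0,0],0],
  ],
)

```text
clock: 12.58
position: [584.8, -123.6, 73.7]
ee_rot: [-0.701, 0.713, 0.0, -0.0]
contact_force: [-0.0, 0.2, 0.0]
gripper_width: 42.6
```

>>> drive_tool(
  plan=[
    [[0,0,0.0015],0],
    [[0,0,0],0],
  ],
)

```text
clock: 12.82
position: [585.1, -123.6, 73.3]
ee_rot: [-0.701, 0.713, -0.0, 0.0]
contact_force: [-0.4, 0.4, 4.5]
gripper_width: 42.6
```

>>> drive_tool(
  plan=[
    [[0,0,0.0015],0],
    [[0,0,0],0],
  ],
)

```text
clock: 13.08
position: [585.1, -123.6, 73.2]
ee_rot: [-0.701, 0.713, -0.0, 0.0]
contact_force: [-4.7, 2.3, 13.5]
gripper_width: 42.7
```

>>> drive_tool(
  plan=[
    [[0,0,-0.0045],0],
    [[0,0,0],0],
    [[-0.006,0,0],0],
    [[-0.006,0,0],0],
    [[-0.006,0,0],0],
    [[-0.006,0,0],0],
    [[-0.006,0,0],0],
    [[-0.006,0,0],0],
    [[-0.006,0,0],0],
    [[-0.006,0,0],0],
    [[-0.006,0,0],0],
    [[-0.006,0,0],0],
  ],
)

```text
clock: 14.58
position: [585.9, -63.2, 75.3]
ee_rot: [-0.701, 0.713, 0.0, -0.0]
contact_force: [-0.3, -1.5, -0.6]
gripper_width: 42.6
```

```bash
python3 - <<'E'
from h import *
d=arm.get_image("side"); crop(d,"s7",(195,120,325,220),6)
E
```

```text
(no output)
```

View pics/s7.png

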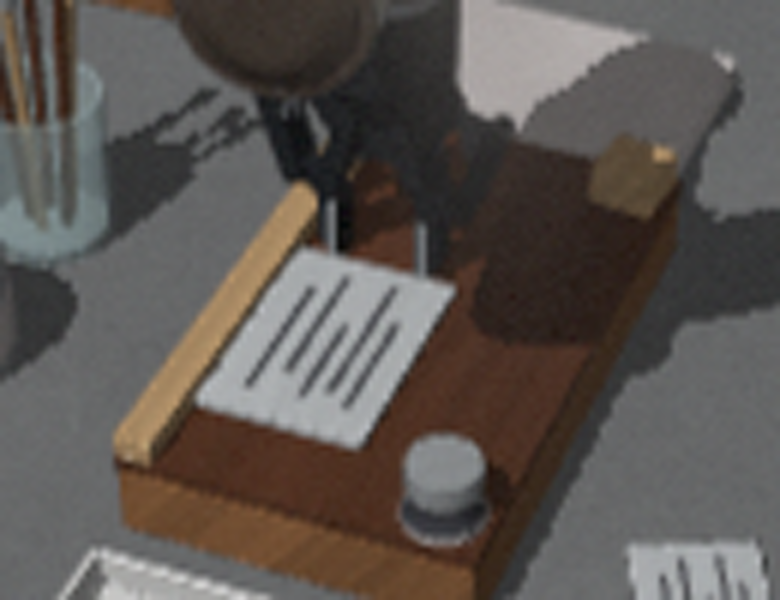

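The plate is sliding along the strip and staying square, and it still clears the tin. I'll continue.

>>> drive_tool(
  plan=[
    [[-0.006,0,0],0],
    [[-0.006,0,0],0],
    [[-0.006,0,0],0],
    [[-0.006,0,0],0],
    [[-0.006,0,0],0],
    [[-0.006,0,0],0],
    [[-0.006,0,0],0],
    [[-0.006,0,0],0],
    [[-0.006,0,0],0],
    [[-0.006,0,0],0],
    [[-0.006,0,0],0],
    [[0,0,0],0],
  ],
)

```text
clock: 16.12
position: [587.2, 3.1, 75.3]
ee_rot: [-0.701, 0.713, 0.0, 0.0]
contact_force: [-0.0, -0.1, 0.6]
gripper_width: 42.6
```

```bash
python3 - <<'E'
from h import *
d=arm.get_image("side"); crop(d,"s8",(195,130,295,230),6)
d=arm.get_image("top"); crop(d,"t8",(240,143,360,213),6.5)
E
```

```text
(no output)
```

View pics/s8.png

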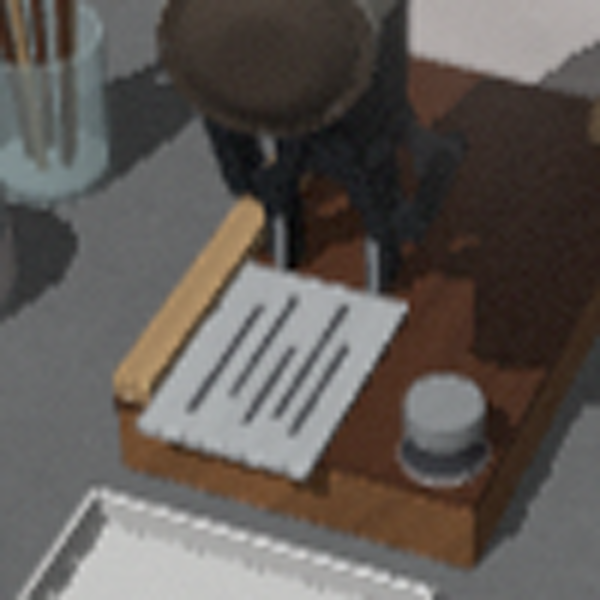

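View pics/t8.png

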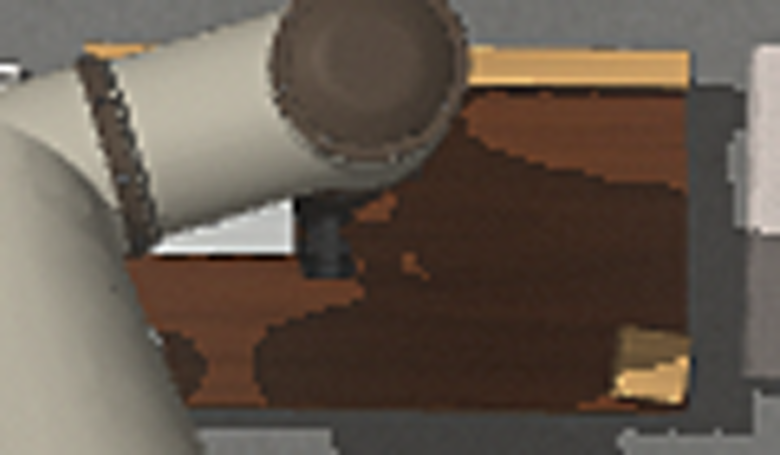

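The plate is still flat on the strip and now sticks out a little at the tray end, with its front corner at crop (305,478). I'll measure the overhang in the side view.

```bash
cat > m.py <<'E'
from h import *
d=arm.get_image("side"); 
def run(roi):
    r,c=plate(d,roi); print("plate",np.round(r[0],1),np.round(r[1],1),cv2.boxPoints(r).round(1).tolist())
# ledge +y end: boundary dark top / lighter end face in front of plate; from crop s8 & sz
for uv in((205+658/9.5,185+275/9.5),(205+250/9.5,185+162/9.5),(205+450/9.5,185+217/9.5),(205+95/9.5,185+122/9.5)): print("end pts z50",ray(d,uv,50).round(1))
E
python3 - <<'E'
from m import *
run((210,165,270,211))
E
```

```text
end pts z50 [[462.7 132.3  50. ]]
end pts z50 [[595.  131.6  50. ]]
end pts z50 [[529.2 131.8  50. ]]
end pts z50 [[646.8 132.6  50. ]]
plate [587.9  82.5] [134.3  89.2] [[542.0999755859375, 16.100000381469727], [631.4000244140625, 14.600000381469727], [633.5999755859375, 148.89999389648438], [544.4000244140625, 150.39999389648438]]
```

>>> drive_tool(
  plan=[
    [[-0.005,0,0],0],
    [[-0.005,0,0],0],
    [[-0.005,0,0],0],
    [[-0.004,0,0],0],
    [[0,0,0],0],
  ],
)

```text
clock: 16.9
position: [587.6, 21.9, 75.4]
ee_rot: [-0.701, 0.713, -0.0, 0.0]
contact_force: [-0.7, -0.6, -0.4]
gripper_width: 42.5
```

>>> drive_tool(
  plan=[
    [[0.01,0,0],0],
    [[0.03,0,0],0],
    [[0,0,-0.03],0],
    [[0,0,-0.05],0],
    [[0.04,0,-0.04],0],
    [[0.05,0,0],0],
    [[0.05,0,0],0],
    [[0.05,0,0],0],
    [[0.05,0,0],0],
    [[0.05,0,0],0],
  ],
)

```text
clock: 18.15
position: [580.9, -310.8, 195.4]
ee_rot: [-0.701, 0.714, -0.0, 0.0]
contact_force: [0.6, 0.6, 0.2]
gripper_width: 42.6
```

```bash
python3 - <<'E'
from m import *
run((200,165,270,216))
crop(d,"s9",(195,130,295,230),6)
d=arm.get_image("top"); crop(d,"t9",(200,133,350,213),5.2)
E
```

```text
end pts z50 [[462.7 132.3  50. ]]
end pts z50 [[595.  131.6  50. ]]
end pts z50 [[529.2 131.8  50. ]]
end pts z50 [[646.8 132.6  50. ]]
plate [588.1 101.5] [134.   89.8] [[541.0, 36.0], [630.7999877929688, 33.099998474121094], [635.0999755859375, 167.0], [545.2999877929688, 169.89999389648438]]
```

View pics/s9.png

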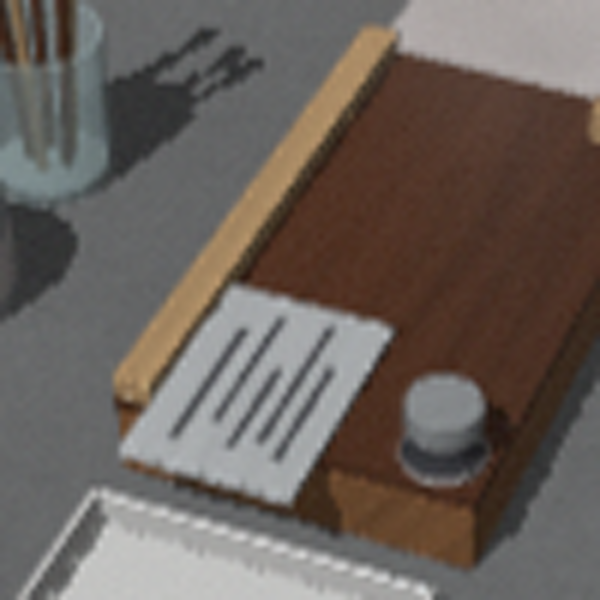

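View pics/t9.png

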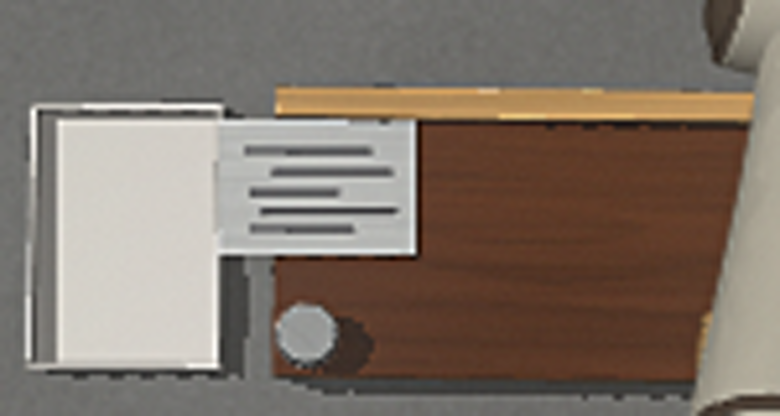

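The plate is flat against the strip and overhangs toward the tray, and the tin hasn't moved. I'll measure the plate's trailing edge against the ledge end to subpixel accuracy in the top view.

```bash
python3 - <<'E'
from h import *
d=arm.get_image("top")
g=cv2.cvtColor(d["image"],cv2.COLOR_RGB2LAB).astype(float); b=g[...,1]+g[...,2]; v=g[...,0]
def edge(prof,lo):
    dd=np.abs(np.diff(prof)); return lo+0.5+(dd*np.arange(len(dd))).sum()/dd.sum()
T=ray(d,[(edge(b[r,276:286],276),r) for r in range(160,179)],56)[:,:2]
E=ray(d,[(edge(b[r,248:257],248),r) for r in range(184,189)],50)[:,:2]
print("trail",np.polyfit(T[:,0]-585,T[:,1],1),"end",E.mean(0),E.std(0))
# front edge of plate, columns inside ledge
F=ray(d,[(c,edge(b[177:187,c],177)) for c in range(257,277)],56)[:,:2]
print("front",np.polyfit(F[:,1]-80,F[:,0],1))
# leading edge
print("rows", [ (r,v[r,236:250].astype(int).tolist()) for r in (165,)])
d=arm.get_image("side")
g=cv2.cvtColor(d["image"],cv2.COLOR_RGB2LAB).astype(float)
print(arm.read_state()["clock"])
E
```

```text
trail [-1.26959996e-02  3.08107650e+01] end [527.79650938 126.54609721] [4.88082779 0.36955817]
front [1.58711203e-02 5.40791324e+02]
rows [(165, [212, 212, 212, 212, 214, 173, 191, 193, 193, 192, 192, 194, 192, 192])]
18.35
```

```bash
python3 - <<'E'
from h import *
d=arm.get_image("side"); crop(d,"s10",(205,165,265,215),12)
g=cv2.cvtColor(d["image"],cv2.COLOR_RGB2LAB).astype(float)
E
```

```text
(no output)
```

View pics/s10.png

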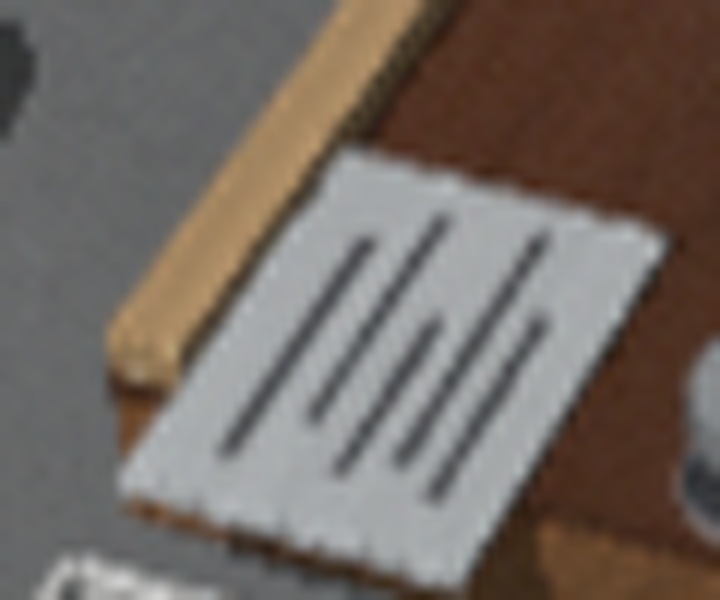

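It looks flush. The only doubt is a possible sub-millimetre gap after the long slide. I have time, so I'll press gently once with shut fingers on the front edge near y≈65, well clear of the tin.

>>> drive_tool(
  plan=[
    [[-0.0468,0.0098,0],0],
    [[-0.0468,0.0098,0],0],
    [[-0.0468,0.0098,0],0],
    [[-0.0468,0.0098,0],0],
    [[-0.0468,0.0098,0],0],
    [[-0.0468,0.0098,0],0],
    [[-0.0468,0.0098,0],0],
    [[-0.0468,0.0098,0],0],
    [[0,0,0],0],
  ],
  fingers=1,
)

```text
clock: 19.52
position: [508.9, 70.7, 195.9]
ee_rot: [-0.703, 0.711, -0.0, 0.001]
contact_force: [-0.4, -0.0, -0.1]
gripper_width: 0.1
```

>>> drive_tool(
  plan=[
    [[0,0,0.04],0],
    [[0,0,0.04],0],
    [[0,0,0.02],0],
    [[0,0,0.01],0],
    [[0,0,0.005],0],
    [[0,0,0],0],
  ],
)

```text
clock: 20.27
position: [510.2, 67.3, 80.8]
ee_rot: [-0.701, 0.713, -0.0, 0.0]
contact_force: [-0.0, 0.5, -0.2]
gripper_width: 0.0
```

```bash
python3 - <<'E'
from h import *
d=arm.get_image("side"); crop(d,"s11",(205,140,295,220),8)
s=arm.read_state(); print(s["position"],s["contact_force"],s["gripper_width"])
E
```

```text
[510.33136598  67.3258079   81.04549564] [0.5595504  0.25751997 0.32808646] -0.34776151661927107
```

View pics/s11.png

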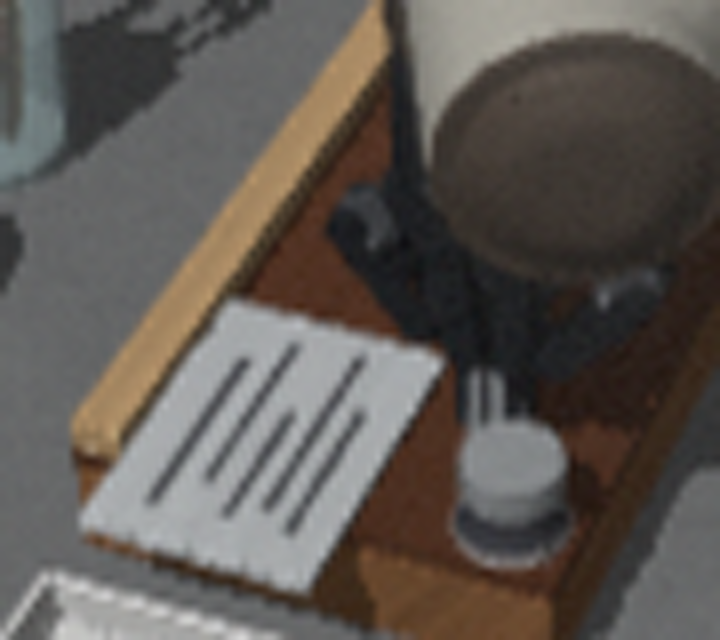

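The shut fingers stand in front of the plate at crop (485,390) with the tin untouched. Next I lower them 3 mm and press toward the strip.

>>> drive_tool(
  plan=[
    [[0,0,0.003],0],
    [[0,-0.005,0],0],
    [[0,-0.004,0],0],
    [[0,-0.004,0],0],
    [[0,0,0],0],
  ],
)

```text
clock: 20.95
position: [523.3, 66.9, 77.3]
ee_rot: [-0.701, 0.713, -0.0, 0.0]
contact_force: [0.1, -1.4, 0.2]
gripper_width: -0.3
```

>>> drive_tool(
  plan=[
    [[0,-0.002,0],0],
    [[0,0,0],0],
  ],
)

```text
clock: 21.2
position: [524.9, 66.9, 77.3]
ee_rot: [-0.701, 0.713, 0.0, 0.0]
contact_force: [0.3, -0.1, -0.8]
gripper_width: 0.2
```

>>> drive_tool(
  plan=[
    [[0,-0.002,0],0],
    [[0,0,0],0],
  ],
)

```text
clock: 21.45
position: [527.0, 66.9, 77.3]
ee_rot: [-0.701, 0.713, -0.0, 0.0]
contact_force: [0.4, 0.3, -0.1]
gripper_width: 0.1
```

>>> drive_tool(
  plan=[
    [[0,-0.002,0],0],
    [[0,0,0],0],
  ],
)

```text
clock: 21.7
position: [529.0, 66.8, 77.3]
ee_rot: [-0.701, 0.713, -0.0, 0.0]
contact_force: [-0.5, 0.2, -0.1]
gripper_width: -0.0
```

>>> drive_tool(
  plan=[
    [[0,-0.0015,0],0],
    [[0,0,0],0],
  ],
)

```text
clock: 21.95
position: [530.5, 66.8, 77.3]
ee_rot: [-0.701, 0.713, -0.0, 0.0]
contact_force: [-1.1, 0.7, 0.1]
gripper_width: -0.0
```

>>> drive_tool(
  plan=[
    [[0,-0.0015,0],0],
    [[0,0,0],0],
  ],
)

```text
clock: 22.2
position: [532.0, 66.8, 77.4]
ee_rot: [-0.701, 0.713, -0.0, 0.0]
contact_force: [0.1, 0.4, -0.0]
gripper_width: 0.1
```

>>> drive_tool(
  plan=[
    [[0,-0.0015,0],0],
    [[0,0,0],0],
  ],
)

```text
clock: 22.45
position: [533.5, 66.8, 77.3]
ee_rot: [-0.701, 0.713, -0.0, 0.0]
contact_force: [0.1, -0.5, -0.5]
gripper_width: -0.1
```

>>> drive_tool(
  plan=[
    [[0,-0.0015,0],0],
    [[0,0,0],0],
  ],
)

```text
clock: 22.7
position: [535.0, 66.7, 77.3]
ee_rot: [-0.701, 0.713, -0.0, 0.0]
contact_force: [0.3, -1.1, 0.1]
gripper_width: -0.1
```

>>> drive_tool(
  plan=[
    [[0,-0.0015,0],0],
    [[0,0,0],0],
  ],
)

```text
clock: 22.95
position: [536.4, 66.7, 77.3]
ee_rot: [-0.701, 0.713, 0.0, -0.0]
contact_force: [-0.5, -0.8, 0.0]
gripper_width: 0.1
```

```bash
python3 - <<'E'
from h import *
d=arm.get_image("side"); crop(d,"s12",(205,150,285,215),9)
E
```

```text
(no output)
```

View pics/s12.png

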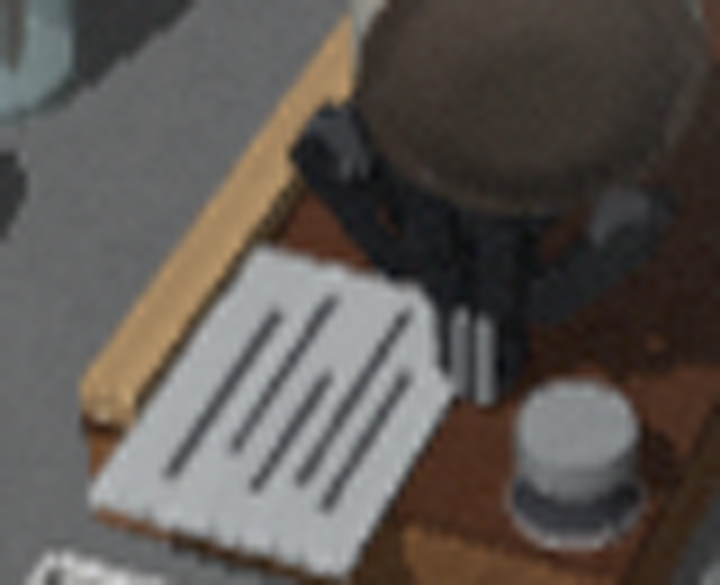

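The finger is about to touch the plate's front edge at crop (450,390). I'll keep going in small steps.

>>> drive_tool(
  plan=[
    [[0,-0.001,0],0],
    [[0,0,0],0],
  ],
)

```text
clock: 23.25
position: [537.0, 66.5, 77.2]
ee_rot: [-0.701, 0.713, 0.0, -0.0]
contact_force: [-0.9, -0.1, 0.7]
gripper_width: 0.2
```

>>> drive_tool(
  plan=[
    [[0,-0.001,0],0],
    [[0,0,0],0],
  ],
)

```text
clock: 23.5
position: [537.2, 66.4, 77.0]
ee_rot: [-0.701, 0.714, 0.001, -0.001]
contact_force: [-5.1, 0.8, 2.4]
gripper_width: 0.1
```

>>> drive_tool(
  plan=[
    [[0,-0.001,0],0],
    [[0,0,0],0],
  ],
)

```text
clock: 23.75
position: [537.3, 66.3, 77.0]
ee_rot: [-0.701, 0.714, 0.001, -0.002]
contact_force: [-7.0, 1.9, 3.3]
gripper_width: 0.2
```

>>> drive_tool(
  plan=[
    [[0,-0.001,0],0],
    [[0,0,0],0],
  ],
)

```text
clock: 24.0
position: [537.4, 66.1, 76.7]
ee_rot: [-0.7, 0.714, 0.002, -0.003]
contact_force: [-8.4, 0.9, 3.6]
gripper_width: 0.1
```

The force rose as soon as the finger touched, so the plate is hard against the strip. I'm retracting and clearing the view.

>>> drive_tool(
  plan=[
    [[0,0.005,0],0],
    [[0,0.015,0],0],
    [[0,0.005,-0.03],0],
    [[0,0,-0.05],0],
    [[0.04,0,-0.04],0],
    [[0.05,0.01,0],0],
    [[0.05,0.01,0],0],
    [[0.05,0.01,0],0],
    [[0.05,0,0],0],
    [[0.05,0,0],0],
    [[0.05,0,0],0],
    [[0,0,0],0],
  ],
)

```text
clock: 25.5
position: [478.8, -274.9, 197.0]
ee_rot: [-0.699, 0.715, -0.001, 0.0]
contact_force: [-0.4, 0.3, -0.9]
gripper_width: -0.1
```

```bash
python3 - <<'E'
from m import *
run((200,165,270,216)); print(arm.read_state()["position"])
d=arm.get_image("top"); crop(d,"t13",(200,100,410,250),3.7)
g=cv2.cvtColor(d["image"],cv2.COLOR_RGB2LAB).astype(float); b=g[...,1]+g[...,2]; v=g[...,0]
def edge(prof,lo):
    dd=np.abs(np.diff(prof)); return lo+0.5+(dd*np.arange(len(dd))).sum()/dd.sum()
T=ray(d,[(edge(b[r,276:286],276),r) for r in range(160,179)],56)[:,:2]
E=ray(d,[(edge(b[r,248:257],248),r) for r in range(184,189)],50)[:,:2]
F=ray(d,[(c,edge(b[177:187,c],177)) for c in range(257,277)],56)[:,:2]
print("trail",np.polyfit(T[:,0]-585,T[:,1],1),"end",E.mean(0),"front",np.polyfit(F[:,1]-80,F[:,0],1))
E
```

```text
end pts z50 [[462.7 132.3  50. ]]
end pts z50 [[595.  131.6  50. ]]
end pts z50 [[529.2 131.8  50. ]]
end pts z50 [[646.8 132.6  50. ]]
plate [588.9 101.5] [134.3  89.6] [[542.5999755859375, 35.29999923706055], [632.2000122070312, 33.29999923706055], [635.0999755859375, 167.60000610351562], [545.5, 169.60000610351562]]
[ 478.74688977 -273.51875359  197.01444055]
trail [-8.34176864e-03  3.05393416e+01] end [527.79921237 126.79748706] front [3.30693865e-03 5.41390160e+02]
```

View pics/t13.png

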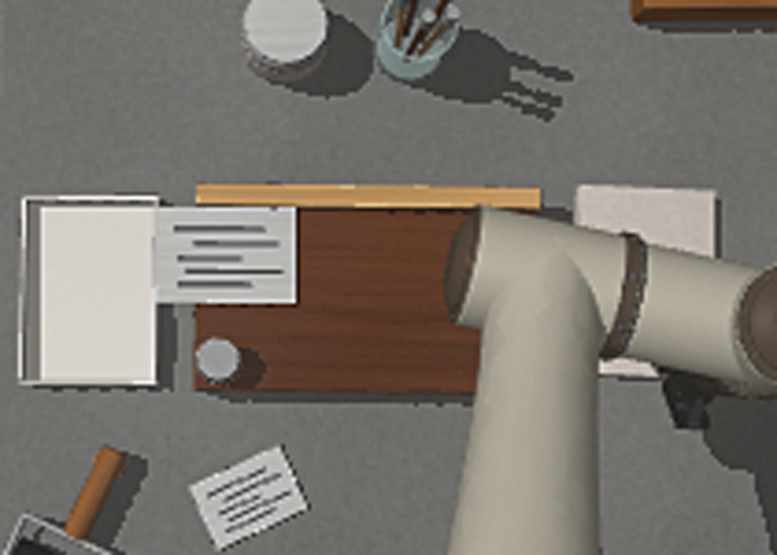

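The top view shows the plate against the strip and sticking out over the tray, at crop (155–297, 208–303). The tin is still in place and the arm is off to the right. The overhang measures 34.8 mm from the top view and 32.7 mm from the side view, so I'm handing in.

```bash
python3 - <<'E'
from h import *
d=arm.get_image("side"); crop(d,"s14",(180,100,330,230),4.5)
s=arm.read_state(); print(s["position"],s["contact_force"],s["clock"]); print(arm.job_done())
E
```

```text
[ 479.0062618  -271.92243328  197.24088052] [ 0.44982633 -0.56575473  0.35520704] 25.65
the job is handed in; nothing more can be done
None
```

View pics/s14.png

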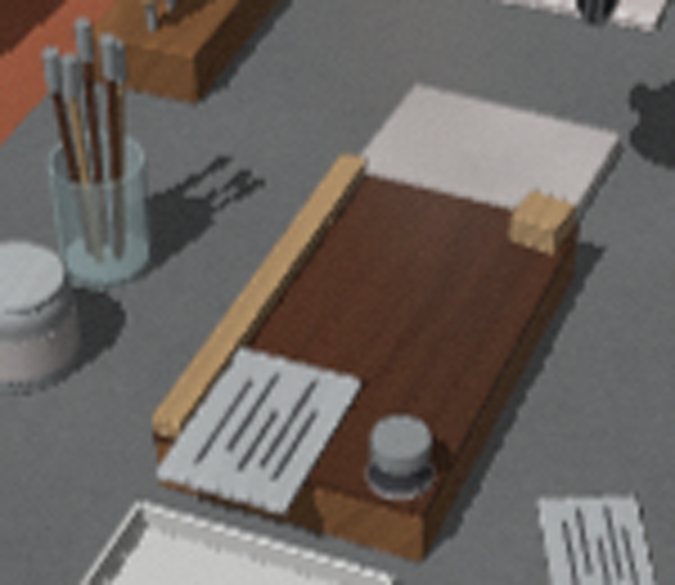

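The plate now lies flat against the back strip and sticks out about 34 mm past the ledge's +y end, over the white tray; the job is handed in. I pushed it square against the strip with open fingers, slid it along with half-open fingers on its −y short side, then pressed it once gently against the strip.

- **Overhang:** the top view gives 34.8 mm and the side view 32.7 mm. The 2 mm disagreement is within the calibration.
- **Contact with the strip:** in the last press the force rose as soon as the finger touched, so the plate was hard against the strip. The angle fitted to its short front stretch in the top view was noisy (0.003 against 0.018 rad expected). The side view agreed better with the strip.
- **Everything else:** the tin and block look unmoved in the last pictures. The largest push force I read was about 8 N, and about 14 N when touching down on the ledge.
- **Arm and time:** the arm is clear, at 197 mm height past the far end of the ledge. The clock was at 25.7 s when I handed in.

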